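# Find the fuller solder canister

## Robot

A 7-joint arm with a two-finger parallel gripper is mounted at the origin on the work surface. World frame = base frame: x ahead of the robot, y to its left, z up, the work surface at z = 0. Lengths are in m, angles in rad, forces in N, time in s.
With the tool pointing down it reaches from about 0.4 to 0.875 m from the base axis. Payload 6.5 kg.
Tool frame: the origin (TCP) lies midway between the tips of the shut fingers; the grasp point (between the pads) lies 19 mm behind it (env.pinch_z is the distance from the TCP to the grasp point, in m); z points along the fingers, y is the line along which they close (so a half turn about z gives the same grasp; the last joint's range is limited). The gripper opens to 85 mm and grips with 20 to 120 N. Pads are 22 mm wide; open, the fingers measure 114 mm over their backs; the gripper's body (76 mm by 85 mm) begins 54 mm behind the grasp point. The pads swing forward as they close: fully open they stand 13 mm farther back than shut.
Start: joints at [1.135, 0.536, -0.004, 1.538, 0.003, 1.067, -0.071], TCP at [0.235, -0.606, 0.231] pointing down, gripper open.
Joint ranges: [-2.7, 2.7], [-0.37, 2.16], [-1.27, 1.26], [0.24, 2.4], [-1.31, 4.45], [0.19, 1.91], [-2.76, 2.76]. Speed limits (rad/s): [2.39, 2.39, 3.14, 3.14, 3.14, 3.14, 3.14].

## Interface

Orientations are given as a unit quaternion [w, x, y, z].
In Python, from rig import env, imaging, set_gripper gives the robot as it stands (env), with the cameras (imaging) and the gripper as plain functions. Calls block until the motion is done:
- env.move_ptp(position, orientation): joint-space move of the TCP to a pose.
- env.move_straight(position, attitude=None, vel=0.15, contact_N=None): straight line of the TCP; attitude=None keeps the orientation; vel is the mean speed in m/s. With contact_N (N) it stops when the force on the tool has changed by that much, and returns True; else False.
- env.move_j(angles): joint-space move.
- set_gripper(opening, f_grip=None): finger opening in m; f_grip is the grip in N (None keeps the last); returns when the fingers have stopped.
- env.dwell(seconds).
- env.ik(position, orientation): joint angles nearest the present ones, or None.
- imaging.capture(name): name is "scene" or "top" or "wrist"; returns a dict with "img" (384x512x3 uint8, red, green, blue), "fovy" (degrees; the focal length in pixels is half the picture's height over the tangent of half this angle, whatever the lens; pixels are square), "cx", "cy" (the principal point, pixels), "rvec" (rotation vector, rad) and "tvec" (3), from world to camera coordinates, as OpenCV has them. Camera axes: x right, y down, z forward; pixel columns grow to the right and rows downward; lengths in m; the calibration is good to about 2 mm. A picture is of the moment at which its call begins. There is no depth.
A pose or a line that the arm cannot do raises env.MotionError and nothing moves.
- env.job_done(): hands the job in; it is judged then, once.
Readings, each from a call of its own:
- env.read_clock(): time.
- env.read_joint_positions(): joint angles.
- env.read_joint_velocities(): joint speeds.
- env.read_joint_torque(): joint torques, N m.
- env.read_tcp_pos(): TCP position.
- env.read_eef_rot(): TCP orientation.
- env.read_ft_force(): force on the tool from outside, world axes, zero at the start.
- env.read_moment(): the same for the moment, N m.
- env.read_width(): finger opening in m.
- env.read_grasp_force(): force on a finger pad.
Only numpy, scipy, OpenCV 4.12 (cv2) and the standard library are available. Lean on these libraries where they do the work, as an engineer would, in place of code of your own. Each camera call takes 0.05 s, during which the arm holds its last target. There are 200 camera calls.

## Task

Find out which of the two closed solder canisters in the plywood tray is fuller, and so heavier: first lift the one in the tray's left compartment (the robot's left) clear of the tray, feel its weight for a moment and set it back in that compartment, then lift the one in the right compartment and feel that. Finish while holding the heavier canister upright and still in the gripper about 10 cm above the middle of the plywood soldering board; do not put it down or let go. The other canister must be left standing in an outer compartment of the tray, neither may tip over, and everything else stays where it is.

Things in the scene. Friction and masses are not known exactly. Their poses are not given: they have to be found in the camera images.
- canister_1: one of two outwardly identical closed solder-wire canisters: upright grey plastic cylinder, 48 mm diameter, 58 mm tall, topped by a tapering nozzle (22 mm wide at its foot) to 74 mm in all. Origin: centre of the underside, z up. It stands in an outer compartment of the tray, either canister in either one. The lighter weighs 0.15 to 0.25 kg, the heavier 0.37 to 0.53 kg
- canister_2: one of two outwardly identical closed solder-wire canisters: upright grey plastic cylinder, 48 mm diameter, 58 mm tall, topped by a tapering nozzle (22 mm wide at its foot) to 74 mm in all. Origin: centre of the underside, z up. It stands in an outer compartment of the tray, either canister in either one. The lighter weighs 0.15 to 0.25 kg, the heavier 0.37 to 0.53 kg
- tray: plywood tray fixed to the table, 150 (x) by 280 (y) mm, walls 18 mm high, walls and floor 5 mm thick; two dividers make three compartments in a row along y, each 86 wide, 140 mm long; a bobbin in the middle one. Origin: centre of the underside; y points to the robot's left (turned up to 17 degrees). Outer compartments centred at y = +90 mm (left) and -90 mm (right); floor 5 mm above the origin
- board: plywood soldering board fixed flat on the table, 220 (x) by 200 (y) by 6 mm, with a dark burnt rectangle outline; to the robot's right of the tray. Origin: centre of its underside
- bobbin: bystander: small bobbin, 32 mm in diameter, 20 mm tall, black flanges, in the tray's middle compartment. Origin: centre of its underside
- reel: bystander: black-flanged solder reel standing on the table beyond the tray, 56 mm in diameter, 40 mm tall. Origin: centre of its underside
- flux: bystander: little glass flux bottle with black cap on a far corner of the soldering board, 28 mm in diameter, 58 mm tall. Origin: centre of its underside
- pcb: bystander: small green circuit board lying on the soldering board, 50 by 35 mm, 11 mm tall with its parts. Origin: centre of its underside
- screwdriver: bystander: screwdriver, 160 mm long, lying on the table beyond the soldering board

How it is judged:
On the way, in this order (a step that is already met when the one before it is completed fails the run):
1. the canister from the left compartment is lifted clear of the tray in the gripper while the other stands in the right one ((((z of canister_1 in the frame of tray above 0.045 m and contact force between canister_1 and the fingers above 0.5 N) and (z of canister_2 in the frame of tray between 0 and 0.012 m and x of canister_2 in the frame of tray between -0.07 and 0.07 m and angle between canister_2's own z axis and vertical below 0.1 rad and y of canister_2 in the frame of tray between -0.135 and -0.05 m) and contact force between canister_2 and the fingers below 0.05 N) or ((z of canister_2 in the frame of tray above 0.045 m and contact force between canister_2 and the fingers above 0.5 N) and (z of canister_1 in the frame of tray between 0 and 0.012 m and x of canister_1 in the frame of tray between -0.07 and 0.07 m and angle between canister_1's own z axis and vertical below 0.1 rad and y of canister_1 in the frame of tray between -0.135 and -0.05 m) and contact force between canister_1 and the fingers below 0.05 N))), for 0.2 s.
2. that one is set back standing in the left compartment and let go, the other still in the right one ((((z of canister_1 in the frame of tray between 0 and 0.012 m and x of canister_1 in the frame of tray between -0.07 and 0.07 m and angle between canister_1's own z axis and vertical below 0.1 rad and y of canister_1 in the frame of tray between 0.05 and 0.135 m) and (z of canister_2 in the frame of tray between 0 and 0.012 m and x of canister_2 in the frame of tray between -0.07 and 0.07 m and angle between canister_2's own z axis and vertical below 0.1 rad and y of canister_2 in the frame of tray between -0.135 and -0.05 m) and contact force between each of canister_1, canister_2 and the fingers below 0.05 N) or ((z of canister_2 in the frame of tray between 0 and 0.012 m and x of canister_2 in the frame of tray between -0.07 and 0.07 m and angle between canister_2's own z axis and vertical below 0.1 rad and y of canister_2 in the frame of tray between 0.05 and 0.135 m) and (z of canister_1 in the frame of tray between 0 and 0.012 m and x of canister_1 in the frame of tray between -0.07 and 0.07 m and angle between canister_1's own z axis and vertical below 0.1 rad and y of canister_1 in the frame of tray between -0.135 and -0.05 m) and contact force between each of canister_2, canister_1 and the fingers below 0.05 N))), for 0.1 s.
3. the canister from the right compartment is lifted clear of the tray in the gripper while the other stands in the left one ((((z of canister_1 in the frame of tray above 0.045 m and contact force between canister_1 and the fingers above 0.5 N) and (z of canister_2 in the frame of tray between 0 and 0.012 m and x of canister_2 in the frame of tray between -0.07 and 0.07 m and angle between canister_2's own z axis and vertical below 0.1 rad and y of canister_2 in the frame of tray between 0.05 and 0.135 m) and contact force between canister_2 and the fingers below 0.05 N) or ((z of canister_2 in the frame of tray above 0.045 m and contact force between canister_2 and the fingers above 0.5 N) and (z of canister_1 in the frame of tray between 0 and 0.012 m and x of canister_1 in the frame of tray between -0.07 and 0.07 m and angle between canister_1's own z axis and vertical below 0.1 rad and y of canister_1 in the frame of tray between 0.05 and 0.135 m) and contact force between canister_1 and the fingers below 0.05 N))), for 0.2 s.
At the end, for the whole second after the job is handed in: the heavier canister is held by the fingers alone, upright (0.2 rad) and still, its underside 60 to 200 mm above the table, within 50 mm horizontally of the board's centre; the lighter one stands released and at rest in an outer compartment of the tray, weighing on it with 0.8 to 3 N (((horizontal distance between canister_1 and board below 0.05 m and z of canister_1 in the frame of board between 0.06 and 0.2 m and angle between canister_1's own z axis and vertical below 0.2 rad and linear speed of canister_1 below 0.03 m/s and angular speed of canister_1 below 0.3 rad/s and contact force between canister_1 and the fingers above 1 N and contact force between canister_1 and board below 0.05 N and contact force between canister_1 and flux below 0.05 N and contact force between canister_1 and pcb below 0.05 N and (z of canister_2 in the frame of tray between 0 and 0.012 m and x of canister_2 in the frame of tray between -0.07 and 0.07 m and angle between canister_2's own z axis and vertical below 0.1 rad and (y of canister_2 in the frame of tray between 0.05 and 0.135 m or y of canister_2 in the frame of tray between -0.135 and -0.05 m)) and contact force between canister_2 and the fingers below 0.05 N and linear speed of canister_2 below 0.02 m/s and contact force between canister_2 and tray between 0.8 and 3 N) or (horizontal distance between canister_2 and board below 0.05 m and z of canister_2 in the frame of board between 0.06 and 0.2 m and angle between canister_2's own z axis and vertical below 0.2 rad and linear speed of canister_2 below 0.03 m/s and angular speed of canister_2 below 0.3 rad/s and contact force between canister_2 and the fingers above 1 N and contact force between canister_2 and board below 0.05 N and contact force between canister_2 and flux below 0.05 N and contact force between canister_2 and pcb below 0.05 N and (z of canister_1 in the frame of tray between 0 and 0.012 m and x of canister_1 in the frame of tray between -0.07 and 0.07 m and angle between canister_1's own z axis and vertical below 0.1 rad and (y of canister_1 in the frame of tray between 0.05 and 0.135 m or y of canister_1 in the frame of tray between -0.135 and -0.05 m)) and contact force between canister_1 and the fingers below 0.05 N and linear speed of canister_1 below 0.02 m/s and contact force between canister_1 and tray between 0.8 and 3 N))); the arm keeps its last pose, push and grip.
It fails at once if a canister is tipped over (more than 0.6 rad) (angle between any of canister_1, canister_2's own z axis and vertical above 0.6 rad).
It fails at once if the bobbin, reel, flux bottle, circuit board or screwdriver is disturbed (moved more than 30 mm) (distance of any of bobbin, reel, flux, pcb, screwdriver from where it was at the start of the episode above 0.03 m).
It also fails if it takes over 61 s, if anything falls off the work surface, if the arm or the gripper's body presses on something with over 40 N, if the wrist force passes 120 N, or if a joint passes its speed limit or range.

## Working session

There is one attempt and no reset: what is moved stays moved. The work goes in short steps, each a Python script; the robot and the scene stay as the last script left them, time stands still between calls to the robot, and variables do not carry over. Pictures are saved under pics/ and viewed, at most 10 in all, crops included, and the job is handed in when it is done.

```bash
mkdir -p pics; ls
python3 - <<'E'
from rig import env, imaging, set_gripper
import cv2,numpy as np
for n in ("scene","top"):
    c=imaging.capture(n); cv2.imwrite(f"pics/{n}0.png",c["img"][:,:,::-1])
    R=cv2.Rodrigues(np.array(c["rvec"],float))[0]
    print(n,c["fovy"],c["cx"],c["cy"],"cam",-R.T@np.array(c["tvec"]),"axis",R[2])
print(env.read_clock(),env.read_eef_rot(),env.read_ft_force(),env.pinch_z)
E
```

```text
pics
rig.py
scene 49.55082725890545 256.57467962985316 193.59998424508828 cam [ 0.99582102 -0.23493697  0.74755922] axis [-0.44962252  0.31967216 -0.83405593]
top 49.91769285133126 255.4468155516805 189.2188642594566 cam [0.50638033 0.03392419 1.08587719] axis [ 0.11264224  0.01929911 -0.99344817]
0.1 [-7.57148030e-04  9.82942826e-01  1.83909712e-01 -2.12225960e-04] [ 0.00780587 -0.98918854 -0.21612153] 0.0187
```

View pics/top0.png

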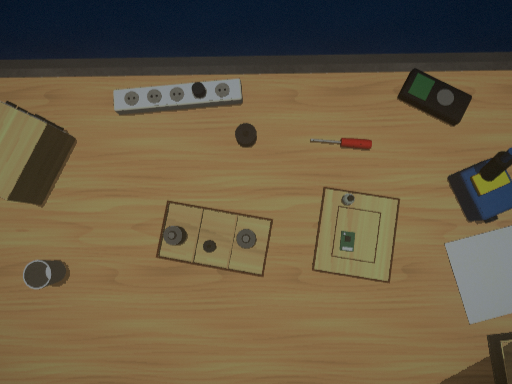

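View pics/scene0.png

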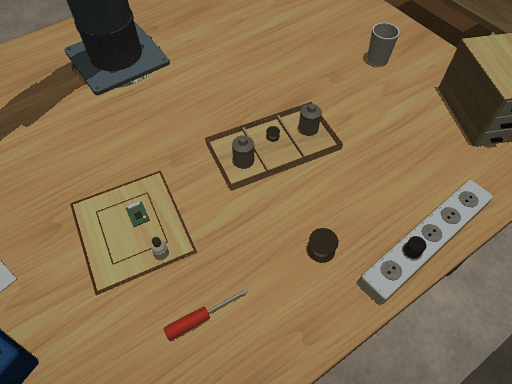

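Top view: tray corners near (167,202), (272,218), (263,275), (158,257). The canisters are at (173,236) and (246,239), the bobbin at (209,246), and the board at about (356,235). In the scene view the canisters are at (310,120) on the left and (243,152) on the right. I'll enlarge both for precise points.

Run:
```python
import cv2
a=cv2.imread("pics/top0.png")[180:290,145:410]; b=cv2.imread("pics/scene0.png")[95:195,200:350]
up=lambda i,s:cv2.convertScaleAbs(cv2.resize(i,None,fx=s,fy=s,interpolation=cv2.INTER_CUBIC),alpha=1.6)
cv2.imwrite("pics/top0c.png",up(a,3)); cv2.imwrite("pics/scene0c.png",up(b,5))
```

```text
(no output)
```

View pics/top0c.png

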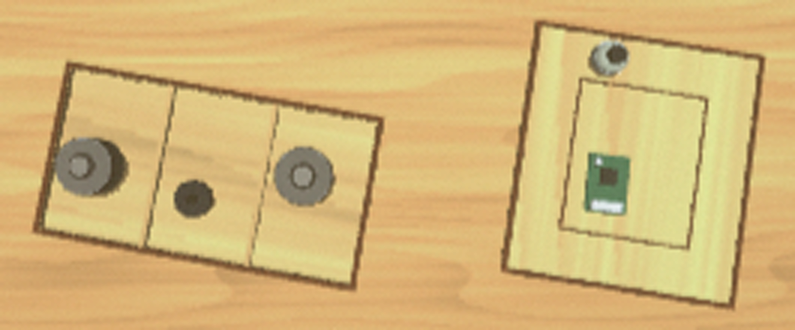

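View pics/scene0c.png

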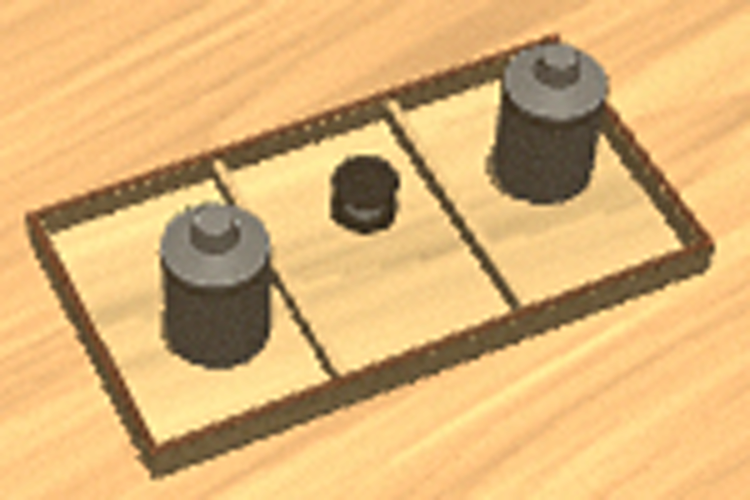

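Top crop: canister tips are at (79,166) on the left and (304,176) on the right. Tray rim corners are (70,64), (383,118), (354,289), (36,232); board corners are (538,22), (764,58), (733,307), (503,268). The bobbin is at (194,198). In the scene crop the body-top disc centres are at (555,82) for the left and (215,245) for the right.

```bash
cat > h.py <<'E'
from rig import env, imaging, set_gripper
import cv2,numpy as np
def ray(c,p):
    R=cv2.Rodrigues(np.array(c["rvec"],float))[0]; t=np.array(c["tvec"],float).ravel()
    f=c["img"].shape[0]/2/np.tan(np.radians(c["fovy"])/2)
    d=R.T@np.array([(p[0]-c["cx"])/f,(p[1]-c["cy"])/f,1.]); return -R.T@t,d
def onplane(c,p,z):
    o,d=ray(c,p); return o+d*(z-o[2])/d[2]
def tri(r1,r2):
    (o1,d1),(o2,d2)=r1,r2
    s=np.linalg.lstsq(np.c_[d1,-d2],o2-o1,rcond=None)[0]
    a,b=o1+s[0]*d1,o2+s[1]*d2; return (a+b)/2,np.linalg.norm(a-b)
E
python3 - <<'E'
from h import *
np.set_printoptions(precision=4,suppress=True)
T=imaging.capture("top");S=imaging.capture("scene")
tp=lambda u,v:(145+(u+.5)/3-.5,180+(v+.5)/3-.5); sp=lambda u,v:(200+(u+.5)/5-.5,95+(v+.5)/5-.5)
def quad(n,cs,z):
    P=np.array([onplane(T,tp(*c),z) for c in cs]); c=P.mean(0)
    ys=(P[0]+P[3]-P[1]-P[2])/2; xs=(P[0]+P[1]-P[2]-P[3])/2
    print(n,c,"len y",np.linalg.norm(ys),"x",np.linalg.norm(xs),"yaw",np.arctan2(-ys[0],ys[1]),np.arctan2(xs[1],xs[0])); return c,np.arctan2(-ys[0],ys[1])
c,yaw=quad("tray",[(70,64),(383,118),(354,289),(36,232)],.018)
quad("board",[(538,22),(764,58),(733,307),(503,268)],.006)
P=np.array([onplane(S,sp(*q),.018) for q in [(712,245),(152,452),(30,218),(556,38)]]);print("tray via scene",P.mean(0),np.linalg.norm(P[0]-P[1]),np.linalg.norm(P[1]-P[2]))
R=np.array([[np.cos(yaw),-np.sin(yaw)],[np.sin(yaw),np.cos(yaw)]])
for n,t,s in (("L",(84,167),(555,82)),("R",(303,176),(215,245))):
    q,g=tri(ray(T,tp(*t)),ray(S,sp(*s)))
    a=onplane(T,tp(*t),.063);b=onplane(S,sp(*s),.063)
    print(n,"tri",q,"gap",g,"top",a,"scene",b,"in tray",R.T@((a+b)[:2]/2-c[:2]))
    print(" tip top",onplane(T,tp(*{"L":(79,166),"R":(304,176)}[n]),.079),"scene",onplane(S,sp(*{"L":(559,60),"R":(217,217)}[n]),.079))
print("bobbin",onplane(T,tp(194,198),.025),"flux",onplane(T,tp(614,53),.058),"pcb",onplane(T,tp(607,183),.011))
E
```

```text
tray [0.5021 0.1607 0.018 ] len y 0.2761408802106626 x 0.14678744758468665 yaw -0.1799913335746345 -0.18267362824708328
board [ 0.51   -0.2049  0.006 ] len y 0.1976871506409896 x 0.21517374044118223 yaw -0.17144977036093048 -0.16739203518180093
tray via scene [0.5063 0.1604 0.018 ] 0.27681535402129537 0.1446057575925732
L tri [0.51   0.2615 0.057 ] gap 0.0013103918942694922 top [0.5096 0.2596 0.063 ] scene [0.5145 0.2578 0.063 ] in tray [-0.0077  0.0982]
 tip top [0.5104 0.2602 0.079 ] scene [0.5163 0.2564 0.079 ]
R tri [0.501  0.0794 0.058 ] gap 0.0007214597685749643 top [0.5008 0.0789 0.063 ] scene [0.5047 0.0774 0.063 ] in tray [ 0.0155 -0.0811]
 tip top [0.5009 0.0773 0.079 ] scene [0.5039 0.0795 0.079 ]
bobbin [0.4827 0.1735 0.025 ] flux [ 0.6002 -0.1799  0.058 ] pcb [ 0.4925 -0.1799  0.011 ]
```

Tray and board sizes come out within 2% of those given, and both canisters lie inside their outer compartments. I'll hover over the left one and check it with the wrist camera.

```bash
cat >> h.py <<'E'
A=np.pi/2-0.18
Q=np.array([0,np.cos(A/2),np.sin(A/2),0])   # tool down, closing along tray x
BOARD=np.array([.510,-.205])
E
python3 - <<'E'
from h import *
for p in ([.511,.259,.022],[.502,.079,.022],[.51,-.205,.13],[.51,.259,.17]):
    q=env.ik(p,Q); print(p,None if q is None else np.round(q,2))
env.move_ptp([.511,.259,.17],Q)
w=imaging.capture("wrist"); cv2.imwrite("pics/w1.png",w["img"][:,:,::-1])
for n,p in (("body top",[.511,.259,.063]),("nozzle",[.511,.259,.079]),("R",[.502,.079,.063])):
    print(n,cv2.projectPoints(np.array([p]),np.array(w["rvec"]),np.array(w["tvec"]),np.array([[192/np.tan(np.radians(w["fovy"]/2)),0,w["cx"]],[0,192/np.tan(np.radians(w["fovy"]/2)),w["cy"]],[0,0,1]]),None)[0].ravel())
print(env.read_clock(),env.read_tcp_pos(),env.read_ft_force())
E
```

```text
[0.511, 0.259, 0.022] [-0.11  0.8  -0.6   1.83  0.66  0.72 -1.26]
[0.502, 0.079, 0.022] [ 0.05  0.67 -0.38  2.01  0.46  0.55 -0.83]
[0.51, -0.205, 0.13] [ 0.58  0.53 -0.37  1.87  0.26  0.79 -0.1 ]
[0.51, 0.259, 0.17] [ 0.19  0.74 -1.08  1.76  0.73  1.1  -1.31]
body top [255.81969624 190.99366821]
nozzle [255.92183564 196.18752606]
R [276.83760477 344.72793335]
3.4333 [0.51140846 0.25829215 0.16988079] [0.00835447 0.76182794 0.45064402]
```

View pics/w1.png

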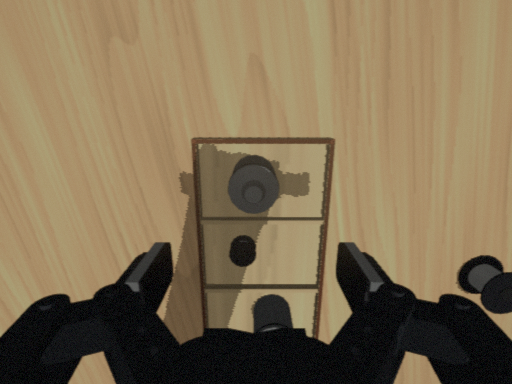

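The wrist view shows the left canister's top disc at about (253.5,188) against a predicted (256,191), so about 2 mm off. That agrees with the two-view triangulation (0.510, 0.2615), so I'll use the triangulated positions. The tray is square with the gripper and the fingers are clear of everything. Lifting the left one.

```bash
cat >> h.py <<'E'
LEFT=np.array([.510,.261]); RIGHT=np.array([.5015,.0792]); ZG=.024
def fz(n=25):
    env.dwell(.4); v=[]
    for _ in range(n): v.append(env.read_ft_force()); env.dwell(.02)
    return np.mean(v,0)
def at(p,z): return [p[0],p[1],z]
def grab_lift(p):
    set_gripper(.085); base=fz()
    env.move_straight(at(p,.11),Q,.15); print("contact",env.move_straight(at(p,ZG),Q,.1,contact_N=6))
    set_gripper(.03,60); env.dwell(.2)
    print("width",env.read_width(),"grip",env.read_grasp_force(),"tcp",env.read_tcp_pos())
    env.move_straight(at(p,.11),Q,.1); f=fz()
    print("weight N",f-base,"width",env.read_width(),"t",env.read_clock()); return f-base
E
python3 - <<'E'
from h import *
np.set_printoptions(precision=3,suppress=True)
env.move_straight(at(LEFT,.15),Q,.15)
grab_lift(LEFT)
w=imaging.capture("scene"); cv2.imwrite("pics/s2.png",w["img"][:,:,::-1])
E
```

```text
contact False
width 0.04692866794173564 grip 61.22458219528198 tcp [0.51  0.261 0.025]
weight N [ 0.122 -0.046 -2.235] width 0.04684337942448133 t 8.6417
```

View pics/s2.png

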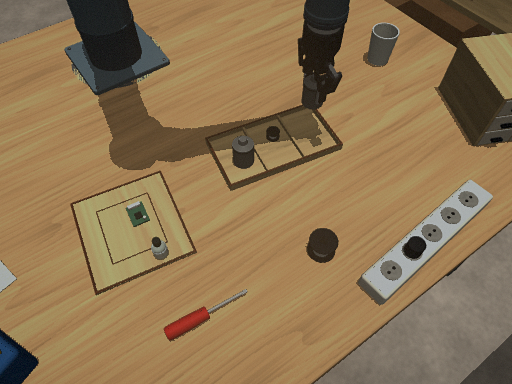

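The left canister is up at (312,95), upright, and weighs about 2.24 N (0.23 kg), which is in the lighter range. Next I'll set it back and weigh the right one.

Run:
```python
from h import *
np.set_printoptions(precision=3,suppress=True)
print("touch",env.move_straight(at(LEFT,ZG+.0005),Q,.06,contact_N=3),env.read_tcp_pos(),env.read_ft_force())
env.dwell(.2); set_gripper(.085); env.dwell(.3)
env.move_straight(at(LEFT,.15),Q,.12)
env.move_straight(at(RIGHT,.15),Q,.15)
grab_lift(RIGHT)
w=imaging.capture("scene"); cv2.imwrite("pics/s3.png",w["img"][:,:,::-1])
```

```text
touch True [0.51  0.261 0.025] [-0.798 -1.69   6.791]
contact False
width 0.046497246848386034 grip 61.142717599868774 tcp [0.502 0.079 0.025]
weight N [ 0.14  -0.044 -4.815] width 0.0469334819657216 t 18.5417
```

View pics/s3.png

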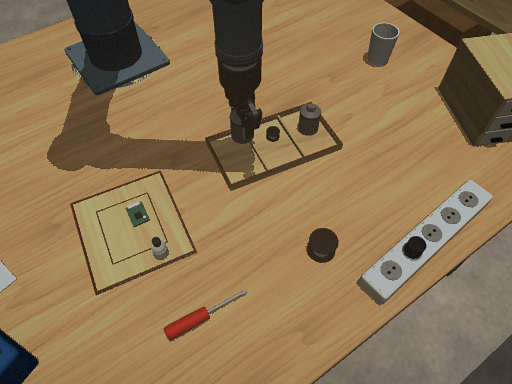

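The right canister weighs about 4.8 N (0.49 kg), so it is the heavier one. The left one stands back in its place at (310,119). I'll carry the right one over the board.

Run:
```python
from h import *
np.set_printoptions(precision=3,suppress=True)
env.move_straight(at(RIGHT,.16),Q,.1)
env.move_straight(at(BOARD,.16),Q,.12)
env.move_straight(at(BOARD,.128),Q,.08); env.dwell(1)
print(env.read_tcp_pos(),env.read_width(),env.read_grasp_force(),env.read_ft_force(),env.read_clock())
w=imaging.capture("scene"); cv2.imwrite("pics/s4.png",w["img"][:,:,::-1])
```

```text
[ 0.51  -0.205  0.128] 0.04666245324476176 62.279319763183594 [ 0.355 -0.582 -4.508] 23.3083
```

View pics/s4.png

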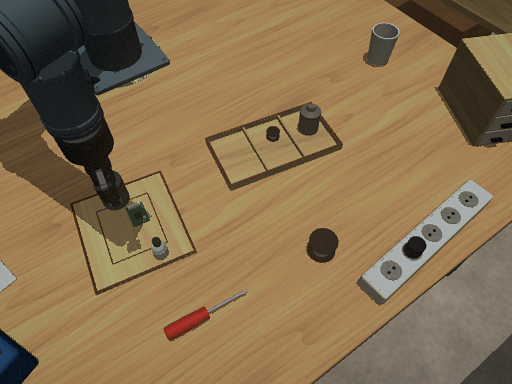

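The canister is held upright at (117,195) above the middle of the board. The lighter one stands in the left compartment at (310,119), and nothing else has moved. Handing in.

```bash
python3 -c "
from rig import env, imaging, set_gripper
print(env.job_done())"
```

```text
the job is handed in; nothing more can be done
None
```

The job is handed in: the right-compartment canister is the heavier (about 0.49 kg against 0.23 kg) and is held upright about 10 cm above the middle of the board, with the lighter one standing back in the left compartment.

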